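# Start the skiving machine: extraction, knife, feed

### The arm

A 6-joint arm with a two-finger parallel gripper is mounted at the origin on the work surface. World frame = base frame: x ahead of the robot, y to its left, z up, the work surface at z = 0. Lengths are in m, angles in degrees, forces in N, time in s.
With the tool pointing down it reaches from about 0.325 to 0.775 m from the base axis. Payload 5.5 kg.
Tool frame: the origin (TCP) lies at the centre of the arm's flange, where the gripper is bolted on; the fingertips stand 182 mm ahead of it and the grasp point (between the pads) lies 163 mm ahead of it; z points along the fingers, y is the line along which they close (so a half turn about z gives the same grasp; the last joint's range is limited). The gripper opens to 88 mm and grips with 3 to 60 N. Pads are 20 mm wide; open, the fingers measure 115 mm over their backs; the gripper's body (75 mm by 178 mm) begins 61 mm behind the grasp point.
Start: joints at [-66.732, 5.22, 70.514, -0, 104.267, -3.249], TCP at [0.268, -0.537, 0.405] pointing down, gripper open.
Joint ranges: [-164.24, 164.24], [-49.07, 125.15], [9.68, 141.18], [-86.29, 266.29], [3.28, 154.24], [-151.56, 151.56]. Speed limits (degrees/s): [147.25, 147.25, 172.46, 180, 180, 180].

### API

Orientations are given as [roll, pitch, yaw] about the fixed x, y, z axes, in that order (R = Rz(yaw) Ry(pitch) Rx(roll)).
In Python, from station import r gives the robot as it stands. The module is installed in compiled form; this text tells all that it offers. Calls block until the motion is done:
- r.reach(position, orientation): joint-space move of the TCP to a pose.
- r.servo_line(position, rotation=None, speed=0.15): straight line of the TCP; rotation=None keeps the orientation; speed is the mean speed in m/s.
- r.move_joints(angles): joint-space move.
- r.let_go() and r.grab(squeeze=None): open the fingers fully, or close them until they stop; squeeze is the grip in N (None keeps the last).
- r.wait(seconds).
- r.inverse_kinematics(position, orientation): joint angles nearest the present ones, or None.
- r.sense(): the state.
- r.snapshot(name): name is "scene" or "top"; returns a dict with "frame" (400x640x3 uint8, red, green, blue), "fx", "fy", "cx", "cy" (pixels), "R" (3x3) and "t" (3): a world point X has camera coordinates R X + t. Camera axes: x right, y down, z forward; pixel columns grow to the right and rows downward; lengths in m; the calibration is good to about 2 mm. A picture is of the moment at which its call begins. There is no depth.
A pose or a line that the arm cannot do raises r.IKError and nothing moves.
- r.hand_in(): hands the job in; it is judged then, once.
The state is a dict: "clock": time; "joints": joint angles; "joint_vel": joint speeds; "joint_torque": joint torques, N m; "tcp_pos": TCP position; "orientation": TCP orientation; "contact_force": force on the tool from outside, world axes, zero at the start; "torque": the same for the moment, N m; "opening": finger opening in m; "gripper_force": force on a finger pad.
Only numpy, scipy, OpenCV 4.12 (cv2) and the standard library are available. Lean on these libraries where they do the work, as an engineer would, in place of code of your own. Each camera call takes 0.05 s, during which the arm holds its last target. There are 200 camera calls.

### The job

Start up the leather-skiving machine from the three switch stations standing on the bench, in the working order: first switch on the dust extraction by pressing down the raised half of its wide rocker, then start the knife with the flat round START button of the two-button starter so that it stays in, and last start the feed by pressing the mushroom button that stands alone on its box down and letting it come back up. Press each lightly with the fingertips. Keep off the starter's mushroom STOP button, and do not lift or shift the stations or knock anything standing about.

Things in the scene. Friction and masses are not known exactly. Their poses are not given: they have to be found in the camera images.
- extract_box: dust-extraction switch station (the skiving machine itself, 235 mm high, stands clear at the far left of the bench): loose grey plastic box 84 x 84 x 43 mm high on rubber feet, about 0.6 kg, with one wide white square rocker on top. Origin: centre of its underside; z up; a black cable gland sticks out 20 mm from the middle of its +x side
- extract_spot (a point): point to press on the rocker: on its top face, in the middle of the raised half, 22 mm from the pivot line, on the -x side of the box (away from the gland), about 54 mm above the bench while off. The rocker is 60 x 60 mm and tilts about the box's y axis; the point sinks about 4 mm when switched on
- extract_rocker (a joint): rocker angle in rad: 0 = off (the half away from the gland raised), 0.2 = on (that half down). A stiff friction hinge: it moves under 1 to 2.5 N at the spot and stays where it is left, so press it right over; its soft rubber face gives another 0.2 mm per newton
- starter_box: knife-motor starter: loose grey box 86 x 130 x 58 mm high (y is the long side), about 0.85 kg, with two black buttons on top, 60 mm apart along y. Origin: centre of its underside; a black cable gland sticks out 20 mm from its +x side
- start_top (a point): centre of the top of the START button: flat round black button, 28 mm across, at y = +30 mm of the starter box (the left one of the two when seen with the gland pointing away from you), flat steel ring round its foot, top about 76 mm above the bench while out
- starter_start (a joint): travel of the START button in m: 0 = out (off), 0.007 = fully in (running). It resists with a steady 2 N and stays where it is left, so press it right in; the STOP button then rises by as much. The soft rubber cap gives another 0.2 mm per newton
- stop_top (a point): centre of the top of the STOP button: domed black mushroom button, 38 mm across, at y = -30 mm of the starter box; its top is about 80 mm above the bench and rises 7 mm when START goes in. Not to be touched
- starter_stop: the STOP button itself. Origin on its axis, 60 mm above the bench at the start (20 mm below its top)
- feed_box: feed station: loose aluminium box 76 x 76 x 55 mm high, about 0.75 kg, with a single big mushroom button in the middle of its top. Origin: centre of its underside; a black cable gland sticks out 20 mm from its +x side
- feed_top (a point): centre of the top of the feed's mushroom button: domed, black, 40 mm across, about 81.5 mm above the bench when up
- feed_button (a joint): travel of the feed button in m: 0 = up, 0.006 = fully down; its spring resists with 1.5 to 3.5 N and brings it back up. The soft rubber cap gives another 0.2 mm per newton
- wax_tin: bystander: flat round metal tin, 56 mm across, 26 mm high, just beyond the extraction station; origin under its centre
- dye_bottle: bystander: amber bottle, 44 mm across, 85 mm high, just beyond the starter; origin under its centre
- slicker: bystander: upright turned wooden stick, 34 mm across, 100 mm high, just beyond the feed station; origin under its centre
- awl: bystander: awl with a dark wooden handle, 160 mm long, 24 mm high, lying crosswise beyond the stations; origin under it, x towards its point
- rivet_jar: bystander: glass jar with a steel cap, 64 mm across, 75 mm high, beyond the stations; origin under its centre
- brass_weight: bystander: knobbed brass weight, 44 mm across, 58 mm high, beyond the stations; origin under its centre
Things that resemble listed ones, but are neither listed nor needed, are in the scene too. What is shaped like the feed_box but blue is not meant.

How it is judged (in metres and radians):
On the way, in this order (a step that is already met when the one before it is completed fails the run):
1. the extraction rocker is switched on (value of joint extract_rocker above 0.15 rad and contact force between the fingers and extract_box above 0.3 N), for 0.02 s.
2. the START button is pressed in (value of joint starter_start above 0.005 m and contact force between the fingers and starter_box above 0.3 N), for 0.02 s.
3. the feed's mushroom button is pressed down (value of joint feed_button above 0.004 m and contact force between the fingers and feed_box above 0.3 N), for 0.02 s.
At the end, for the whole second after the job is handed in: the rocker is on (over 0.15 rad), START is in (over 5 mm), the feed button is back up (under 1.5 mm); the stations stand upright, at rest, within 20 mm of their starting places and the bystanders within 30 mm of theirs (value of joint extract_rocker above 0.15 rad and value of joint starter_start above 0.005 m and value of joint feed_button below 0.0015 m and distance of each of extract_box, starter_box, feed_box from where it was at the start of the episode below 0.02 m and angle between each of extract_box, starter_box, feed_box's own z axis and vertical below 0.05 rad and linear speed of each of extract_box, starter_box, feed_box below 0.02 m/s and distance of each of wax_tin, dye_bottle, slicker, awl, rivet_jar, brass_weight from where it was at the start of the episode below 0.03 m); the robot touches nothing.
It fails at once if START pressed in while the extraction is off (value of joint starter_start above 0.005 m and value of joint extract_rocker below 0.1 rad).
It fails at once if the feed button pressed while the knife is not started (value of joint feed_button above 0.003 m and value of joint starter_start below 0.0035 m).
It fails at once if the STOP button touched (contact force between any of the arm, the fingers and starter_stop above 0.5 N).
It fails at once if a station pressed hard (over 30 N) (contact force between the fingers and extract_box above 30 N or contact force between the fingers and starter_box above 30 N or contact force between the fingers and feed_box above 30 N).
It fails at once if a station or bystander lifted, knocked over or shifted (distance of any of extract_box, starter_box, feed_box from where it was at the start of the episode above 0.03 m or height (world z) of any of extract_box, starter_box, feed_box above 0.008 m or angle between any of extract_box, starter_box, feed_box's own z axis and vertical above 0.15 rad or distance of any of wax_tin, dye_bottle, slicker, awl, rivet_jar, brass_weight from where it was at the start of the episode above 0.04 m or angle between any of wax_tin, dye_bottle, slicker, rivet_jar, brass_weight's own z axis and vertical above 0.5 rad).
It also fails if it takes over 45 s, if anything falls off the work surface, if the arm or the gripper's body presses on something with over 40 N, if the wrist force passes 120 N, or if a joint passes its speed limit or range.

## Working session

There is one attempt and no reset: what is moved stays moved. The work goes in short steps, each a Python script; the robot and the scene stay as the last script left them, time stands still between calls to the robot, and variables do not carry over. Pictures are saved under pics/ and viewed, at most 10 in all, crops included, and the job is handed in when it is done.

```bash
mkdir -p pics; python3 - <<'E'
from station import r
import cv2,pickle
d={}
for n in("scene","top"):
    s=r.snapshot(n);d[n]=s
    cv2.imwrite(f"pics/{n}0.png",s["frame"][:,:,::-1])
    print(n,s["fx"],s["cx"],s["cy"],s["R"],s["t"])
pickle.dump(d,open("s0.pkl","wb"))
print(r.sense())
E
```

```text
scene 416.4291940448048 319.2065034898904 197.8324770264087 [[ 0.7559016   0.65457421 -0.01205726]
 [ 0.36239583 -0.43369035 -0.8249739 ]
 [-0.54523576  0.61922959 -0.56504219]] [-0.44714774 -0.10566134  1.38331127]
top 422.11642057232575 315.2529120049837 196.49650116155524 [[-0.0189936  -0.99981865  0.00138081]
 [-0.99306125  0.01870489 -0.11610114]
 [ 0.11605426 -0.00357641 -0.99323644]] [0.0439296  0.55205541 1.22115311]
{'clock': 0.1, 'joints': array([-6.67343798e+01,  5.25971201e+00,  7.05763006e+01, -1.47400107e-03,
        1.04266470e+02, -3.24692900e+00]), 'joint_vel': array([ 0.13417687, -0.08735106, -0.14400364,  0.01422531, -0.03937916,
        0.02516858]), 'joint_torque': array([ 4.16488692e-03, -4.47856557e+01, -4.07570279e+01,  7.00093573e-02,
        2.84010678e-02, -1.34564280e-04]), 'tcp_pos': array([ 0.26786838, -0.53694555,  0.40359706]), 'orientation': array([-1.79897600e+02, -4.37766738e-03,  2.65121833e+01]), 'contact_force': array([ 0.71205303, -0.16804465,  0.12122258]), 'torque': array([-0.00341174, -0.00527094, -0.03344397]), 'gripper_force': 0.0, 'opening': 0.08763606168524507}
```

View pics/top0.png

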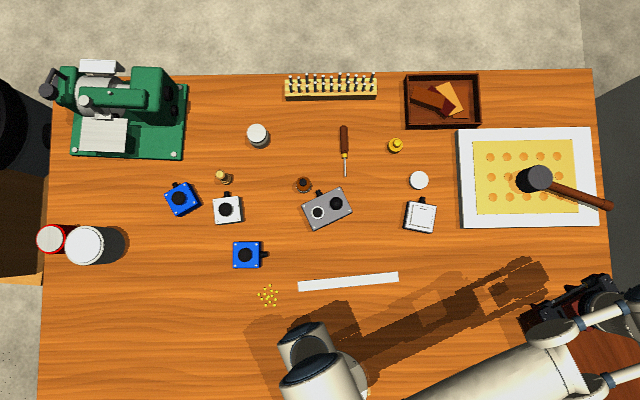

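View pics/scene0.png

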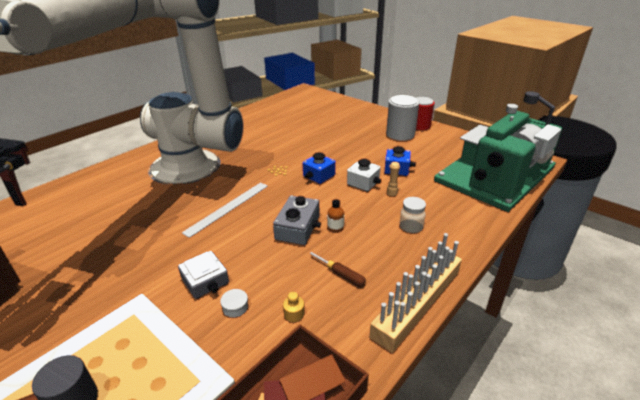

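The top view shows the extraction box at about (420,216), the starter at (327,208) with ringed START at (318,212) and STOP at (336,203), and the aluminium feed box at (228,209). There are blue decoys at (182,199) and (247,254). Next I'll enlarge the stations.

```bash
python3 - <<'E'
import pickle,cv2,numpy as np
d=pickle.load(open("s0.pkl","rb"))
f=d["top"]["frame"][:,:,::-1]; g=d["scene"]["frame"][:,:,::-1]
z=lambda a:cv2.resize(a,None,fx=6,fy=6,interpolation=cv2.INTER_CUBIC)
def c(a,x,y,w=66,h=50): return z(a[y:y+h,x:x+w])
o=np.vstack([np.hstack([c(f,388,175),c(f,295,178)]),np.hstack([c(f,198,183),c(g,172,246)])])
cv2.imwrite("pics/crop.png",o)
E
```

```text
(no output)
```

View pics/crop.png

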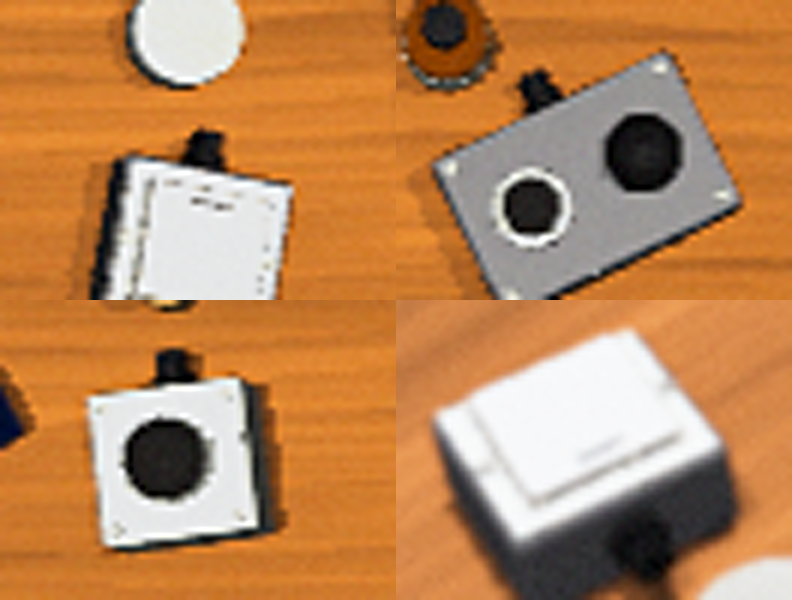

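```bash
cat > vis.py <<'E'
import numpy as np,cv2
def cast(s,uv,z):
    uv=np.atleast_2d(uv).astype(float)
    d=np.c_[(uv[:,0]-s["cx"])/s["fx"],(uv[:,1]-s["cy"])/s["fy"],np.ones(len(uv))]@s["R"]
    c=-s["R"].T@s["t"]
    return c+d*((z-c[2])/d[:,2])[:,None]
def proj(s,X):
    p=s["R"]@X+s["t"]; return np.array([s["fx"]*p[0]/p[2]+s["cx"],s["fy"]*p[1]/p[2]+s["cy"]])
E
python3 - <<'E'
import pickle
from vis import *
d=pickle.load(open("s0.pkl","rb")); s=d["top"]; g=d["scene"]
def blob(s,m,uv):
    n,l,st,ce=cv2.connectedComponentsWithStats(m.astype(np.uint8))
    ys,xs=np.where(l>0); k=np.argmin((xs-uv[0])**2+(ys-uv[1])**2); i=l[ys[k],xs[k]]
    return (l==i).astype(np.uint8),ce[i],st[i,4]
def masks(s):
    h=cv2.cvtColor(s["frame"],cv2.COLOR_RGB2HSV).astype(int)
    return (h[...,1]<60)&(h[...,2]>90), (h[...,2]<75)
lt,dk=masks(s); _,dkg=masks(g)
for n,uv,z in(("extract",(420,216),.043),("starter",(327,208),.058),("feed",(240,215),.055)):
    m,c,a=blob(s,lt,uv)
    cn,_=cv2.findContours(m,0,1); cn=max(cn,key=cv2.contourArea)[:,0]
    P=cast(s,cn,z)[:,:2]; rc=cv2.minAreaRect((P*1000).astype(np.float32)); print(n,rc,a)
    print(cv2.boxPoints(rc).round(1).tolist())
for n,uv,z in(("start",(318,212),.076),("stop",(336,203),.078),("feed",(226,209),.078)):
    m,c,a=blob(s,dk,uv); X=cast(s,c,z)[0]; q=proj(g,X)
    mg,cg,ag=blob(g,dkg,q)
    print(n,c,a,"X",X,"scene pred",q,"meas",cg,ag,"Xscene",cast(g,cg,z)[0])
E
```

```text
extract ((486.75244140625, -272.93524169921875), (81.05256652832031, 80.4040756225586), 77.57292938232422) 764
[[438.79998779296875, -303.8999938964844], [517.2999877929688, -321.20001220703125], [534.7000122070312, -242.0], [456.20001220703125, -224.6999969482422]]
starter ((515.5093383789062, 2.1051406860351562), (82.023681640625, 125.96048736572266), 24.951480865478516) 1015
[[451.79998779296875, 41.900001525878906], [504.8999938964844, -72.30000305175781], [579.2999877929688, -37.70000076293945], [526.0999755859375, 76.5]]
feed ((516.8489379882812, 292.39849853515625), (74.69017791748047, 75.18819427490234), 6.40830135345459) 522
[[475.5, 325.6000061035156], [483.8999938964844, 250.89999389648438], [558.2000122070312, 259.20001220703125], [549.7999877929688, 333.8999938964844]]
start [317.         211.94029851] 67 X [0.50322635 0.02949875 0.076     ] scene pred [300.63088963 198.29890866] meas [300.04477612 200.55223881] 67 Xscene [0.50908649 0.02099487 0.076     ]
stop [335.82222222 203.        ] 135 X [ 0.52763314 -0.02470742  0.078     ] scene pred [292.91587949 210.65909647] meas [292.52898551 214.29710145] 138 Xscene [ 0.53742363 -0.03626162  0.078     ]
feed [225.04225352 208.97887324] 142 X [0.51647028 0.29128378 0.078     ] scene pred [363.93669184 161.11116351] meas [363.77922078 163.32467532] 77 Xscene [0.52388502 0.28022524 0.078     ]
```

Checks agree: starter centre plus 30 mm along +y gives (503,29), matching the dark-button centroid to under 1 mm, and box sizes match within 4 mm. I'll press the rocker first.

```bash
cat > press.py <<'E'
from station import r
import numpy as np
L=.182
def press(x,y,yaw,ztop,zmin,fstop,clear=.36):
    """Guarded press: from above, down in 0.7 mm steps until fstop (N) or zmin, then straight up."""
    c=[(abs(j[5]),w,j) for w in(yaw,yaw+180,yaw-180) if (j:=r.inverse_kinematics([x,y,clear],[180,0,w])) is not None]
    _,w,_=min(c,key=lambda t:t[0])
    r.reach([x,y,clear],[180,0,w])
    r.servo_line([x,y,ztop+L+.008],speed=.1); r.wait(.3)
    f0=r.sense()["contact_force"][2]; z=ztop+.006; log=[]
    while z>zmin:
        z-=.0007; r.servo_line([x,y,z+L],speed=.02); r.wait(.04)
        s=r.sense(); f=s["contact_force"][2]-f0
        log.append((round((s["tcp_pos"][2]-L)*1e3,1),round(f,1)))
        if f>fstop: break
    r.wait(.1); s=r.sense()
    print(log,"held",s["contact_force"]-[0,0,f0],"tcp",s["tcp_pos"],s["orientation"])
    r.servo_line([x,y,clear],speed=.12)
    print("clock",r.sense()["clock"])
E
python3 - <<'E'
from press import *
import cv2
r.grab(10); print(r.sense()["opening"])
press(.4653,-.2682,-12.4,.054,.046,9)
s=r.snapshot("top"); f=s["frame"][150:250,360:480,::-1]
t=r.snapshot("scene")["frame"][236:316,160:256,::-1]
cv2.imwrite("pics/after1.png",__import__("numpy").hstack([cv2.resize(f,(480,400),interpolation=2),cv2.resize(t,(320,400),interpolation=2)]))
E
```

```text
0.00030919028833141613
[(np.float64(59.1), np.float64(-0.8)), (np.float64(58.6), np.float64(0.8)), (np.float64(57.9), np.float64(0.4)), (np.float64(57.2), np.float64(0.3)), (np.float64(56.4), np.float64(-0.5)), (np.float64(55.8), np.float64(-0.5)), (np.float64(55.1), np.float64(-0.4)), (np.float64(54.5), np.float64(0.8)), (np.float64(53.7), np.float64(-0.6)), (np.float64(52.9), np.float64(1.3)), (np.float64(52.2), np.float64(1.2)), (np.float64(51.7), np.float64(1.3)), (np.float64(51.0), np.float64(3.4)), (np.float64(50.3), np.float64(2.8)), (np.float64(49.7), np.float64(4.4)), (np.float64(49.3), np.float64(5.4)), (np.float64(48.9), np.float64(8.1)), (np.float64(48.6), np.float64(8.8)), (np.float64(48.2), np.float64(10.8))] held [-6.10063448  3.20559473  9.3258713 ] tcp [ 0.46537112 -0.26821835  0.23013461] [ 1.79975306e+02 -5.81893161e-02 -1.23929381e+01]
clock 11.2417
```

View pics/after1.png

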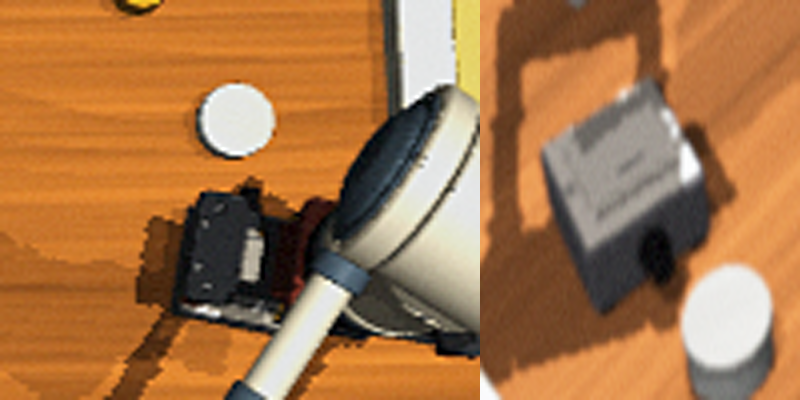

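Force climbed to a stiff stop (about 10 N at 48 mm, matching the expected on-height less rubber give). The view of the rocker is shaded by the arm, so I'll move to hover over START and look again.

```bash
python3 - <<'E'
from press import *
import cv2,pickle
r.reach([.503,.0294,.36],[180,0,25-90])
print(r.sense()["joints"],r.sense()["clock"])
t=r.snapshot("scene"); T=r.snapshot("top"); pickle.dump((t,T),open("s1.pkl","wb"))
o=pickle.load(open("s0.pkl","rb"))
z=lambda a:cv2.resize(a,(400,300),interpolation=2)
q=lambda s,a,b:z(s["frame"][b:b+48,a:a+64,::-1])
cv2.imwrite("pics/after2.png",np.vstack([np.hstack([q(o["scene"],172,246),q(t,172,246)]),np.hstack([q(o["top"],388,190),q(T,388,190)])]))
E
```

```text
Traceback (most recent call last):
station.IKError: the arm cannot take that pose within its joint ranges
```

```bash
python3 - <<'E'
from press import *
import cv2,pickle
for w in(25,115,-65,-155): print(w,r.inverse_kinematics([.503,.0294,.36],[180,0,w]))
w=115 if r.inverse_kinematics([.503,.0294,.36],[180,0,115]) is not None else 25
r.reach([.503,.0294,.36],[180,0,w])
print(r.sense()["clock"])
t=r.snapshot("scene"); T=r.snapshot("top"); pickle.dump((t,T),open("s1.pkl","wb"))
o=pickle.load(open("s0.pkl","rb"))
z=lambda a:cv2.resize(a,(400,300),interpolation=2)
q=lambda s,a,b:z(s["frame"][b:b+48,a:a+64,::-1])
cv2.imwrite("pics/after2.png",np.vstack([np.hstack([q(o["scene"],172,246),q(t,172,246)]),np.hstack([q(o["top"],388,190),q(T,388,190)])]))
E
```

```text
25 [-5.24124735e-01 -9.91006463e+00  8.97535038e+01 -2.54444375e-14
  1.00156561e+02  6.44758753e+01]
115 [ -0.52412474  -9.91006463  89.75350384   0.         100.15656079
 -25.52412474]
-65 None
-155 [  -0.52412474   -9.91006463   89.75350384    0.          100.15656079
 -115.52412474]
12.8
```

View pics/after2.png

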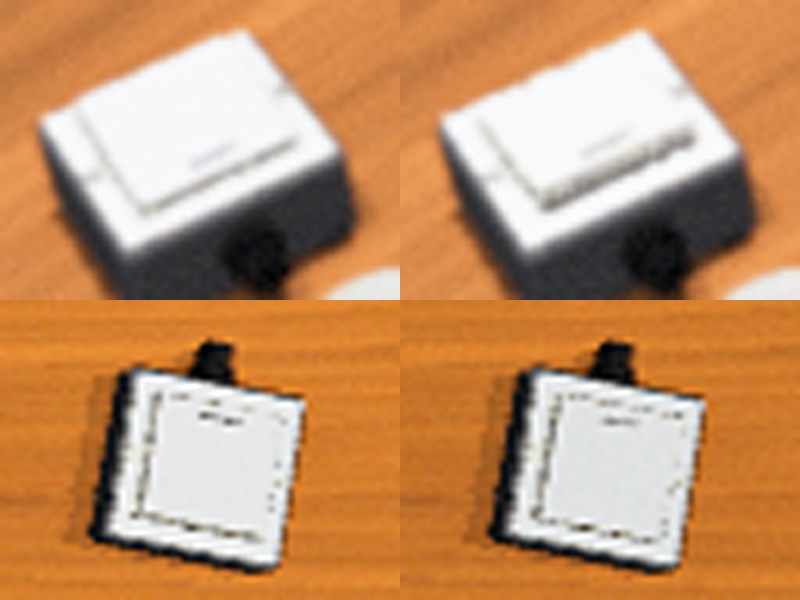

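The rocker is over (the gland-side edge is now raised) and the box has not moved. Now START.

```bash
python3 - <<'E'
from press import *
press(.503,.0294,115,.076,.0655,9)
E
```

```text
[(np.float64(81.1), np.float64(-0.4)), (np.float64(80.6), np.float64(0.3)), (np.float64(79.8), np.float64(-0.6)), (np.float64(79.1), np.float64(-0.9)), (np.float64(78.5), np.float64(-0.7)), (np.float64(77.8), np.float64(-0.5)), (np.float64(77.1), np.float64(-0.8)), (np.float64(76.4), np.float64(0.5)), (np.float64(75.9), np.float64(0.5)), (np.float64(75.1), np.float64(1.1)), (np.float64(74.3), np.float64(0.9)), (np.float64(73.6), np.float64(1.2)), (np.float64(72.9), np.float64(1.2)), (np.float64(72.2), np.float64(1.5)), (np.float64(71.5), np.float64(2.3)), (np.float64(70.7), np.float64(1.0)), (np.float64(70.1), np.float64(1.8)), (np.float64(69.4), np.float64(1.4)), (np.float64(68.8), np.float64(2.3)), (np.float64(68.3), np.float64(4.6)), (np.float64(67.8), np.float64(6.5)), (np.float64(67.5), np.float64(7.5)), (np.float64(67.1), np.float64(9.7))] held [-2.14920109 -0.97670785  9.49320328] tcp [0.50299965 0.02940826 0.24912813] [1.79958225e+02 2.18748855e-02 1.15000468e+02]
clock 22.4667
```

A steady 2 N, then a hard stop at about 69 mm, so START is fully in. Now the feed.

```bash
python3 - <<'E'
from press import *
import cv2
press(.5166,.2918,96.4,.0815,.0715,9)
t=r.snapshot("scene")["frame"][130:310,160:430,::-1]
cv2.imwrite("pics/after3.png",cv2.resize(t,(780,520),interpolation=2))
E
```

```text
[(np.float64(86.6), np.float64(0.9)), (np.float64(86.1), np.float64(0.7)), (np.float64(85.4), np.float64(-0.3)), (np.float64(84.6), np.float64(0.1)), (np.float64(84.0), np.float64(-0.1)), (np.float64(83.2), np.float64(0.1)), (np.float64(82.6), np.float64(0.1)), (np.float64(81.9), np.float64(0.6)), (np.float64(81.3), np.float64(1.2)), (np.float64(80.6), np.float64(0.5)), (np.float64(79.9), np.float64(1.2)), (np.float64(79.1), np.float64(2.1)), (np.float64(78.4), np.float64(2.4)), (np.float64(77.7), np.float64(2.4)), (np.float64(77.0), np.float64(2.1)), (np.float64(76.4), np.float64(2.3)), (np.float64(75.6), np.float64(3.8)), (np.float64(75.0), np.float64(3.5)), (np.float64(74.6), np.float64(5.5)), (np.float64(74.3), np.float64(6.5)), (np.float64(73.9), np.float64(7.8)), (np.float64(73.6), np.float64(9.5))] held [-2.18750466 -1.18035362  9.55602624] tcp [0.51658513 0.29180462 0.25555625] [ 1.79938857e+02 -2.12217156e-02  9.64016132e+01]
clock 32.4083
```

View pics/after3.png

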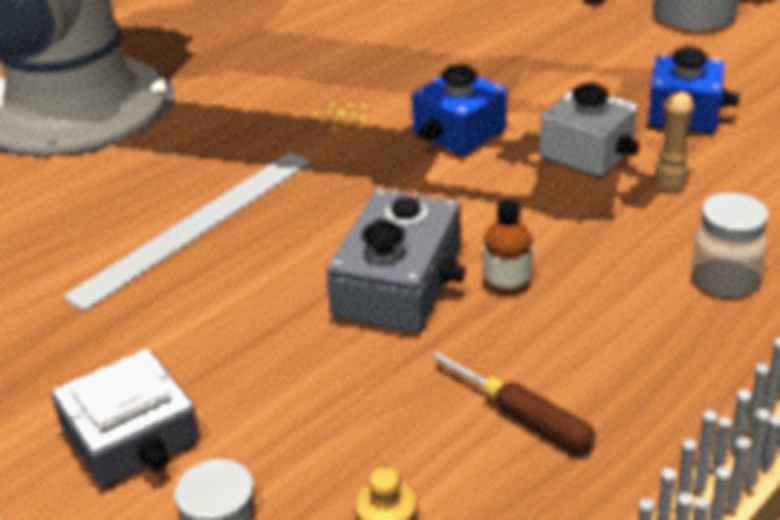

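The picture shows the rocker over at crop (130,400), START low with STOP raised at (405,208)/(383,238), and the feed button up at (590,95). Everything stands in place and the arm is clear, so I'm handing in.

```bash
python3 -c "
from station import r
print(r.hand_in())"
```

```text
the job is handed in; nothing more can be done
None
```

I switched on the extraction, pressed START fully in and pressed and released the feed button, in that order; the last picture showed all three as required and nothing shifted, and I handed the job in shortly after 32.4 s on the clock (no verdict was returned).

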